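Hold the exhaust fan against the rear panel while a colleague screws it on

ROBOT

A 7-joint arm with a two-finger parallel gripper is mounted at the origin on the work surface. World frame = base frame: x ahead of the robot, y to its left, z up, the work surface at z = 0. Lengths are in mm, angles in degrees, forces in N, time in s.
With the tool pointing down it reaches from about 400 to 875 mm from the base axis. Payload 6.5 kg.
Tool frame: the origin (TCP) lies on the mounting face of the last link; the fingertips stand 166 mm ahead of it and the grasp point (between the pads) lies 147 mm ahead of it (arm.tips_ahead is the distance from the TCP to the fingertips, in mm); z points along the fingers, y is the line along which they close (so a half turn about z gives the same grasp; the last joint's range is limited). The gripper opens to 88 mm and grips with 3 to 60 N. Pads are 18 mm wide; open, the fingers measure 123 mm over their backs; the gripper's body (75 mm by 187 mm) begins 45 mm behind the grasp point.
Start: joints at [67.196, 30.733, -0.252, 88.115, 0.149, 61.152, -4.079], TCP at [211.735, -614.539, 404.716] pointing down, gripper open.
Joint ranges: [-154.64, 154.64], [-21.42, 123.67], [-72.66, 72.17], [13.99, 137.28], [-74.86, 254.86], [10.95, 109.41], [-158.01, 158.01]. Speed limits (degrees/s): [136.94, 136.94, 180, 180, 180, 180, 180].

INTERFACE

Orientations are given as [roll, pitch, yaw] about the fixed x, y, z axes, in that order (R = Rz(yaw) Ry(pitch) Rx(roll)).
In Python, from bench import arm gives the robot as it stands. The module is installed in compiled form; this text tells all that it offers.
- The arm moves only by the shell command python3 -m handwheel 'ROWS'. ROWS is JSON, a list of rows, each a list of 3 entries, a list of its own where there are three numbers: the shift along the tool's x, y, z normalised to -1 to 1, where 1 is 0.15 m, then the turn about the tool's z normalised to -1 to 1, where 1 is 2 pi rad, then the opening, from 0 (shut) to 1 (fully open). In form: [[[tx, ty, tz], yaw, grip], ...]. A call has 1 to 5 rows; each row shifts and turns the commanded pose from where the row before left it, along the tool's axes as they then stand; what a row does not reach is not made up. A row lasts 1/12 s, in which the tool goes at most 41.7 mm and 7.16 degrees, less where a joint would pass 70% of its speed; a pose out of reach is approached as far as the arm can. A call with a number of a shift or a turn outside -1 to 1 is refused whole. A call with a gripper value outside its range is refused whole. The fingers move at their own pace and stop on an object; the grip force is fixed at half the most. Time passes only in rows, so rows that do not move let the fingers close. It gives the time, the measured TCP pose, the force, the opening and the grip force at its end, in the units of the state.
- arm.get_obs(): the state, without advancing time (a new reading comes with each control period).
- arm.snapshot(name): name is "side" or "top" or "wrist"; returns the picture (400x640x3 uint8, blue, green, red); there is no depth.
- arm.camera_info(name): a dict with "fov_y" (degrees; the focal length in pixels is half the picture's height over the tangent of half this angle, whatever the lens; pixels are square), "cx", "cy" (the principal point, pixels), "extrinsics" (4x4, takes a point from world to camera coordinates); the wrist camera has in their place "hand_eye" (4x4, takes a point from camera to tool coordinates, whose origin is the TCP and whose axes are the flange's). Camera axes: x right, y down, z forward; pixel columns grow to the right and rows downward; lengths in mm; the calibration is good to about 2 mm. A picture is of the moment at which its call begins: read the wrist's pose just before it. camera_info takes no time and is no camera call.
- arm.job_done(): hands the job in; it is judged then, once.
The state is a dict: "clock": time; "q": joint angles; "joint_velocities": joint speeds; "effort": joint torques, N m; "tcp_pos": TCP position; "orientation": TCP orientation; "contact_force": force on the tool from outside, world axes, zero at the start; "torque": the same for the moment, N m; "grip_width": opening from 0.0 (shut) to 1.0 (fully open); "grasp_force": force on a finger pad.
Only numpy, scipy, OpenCV 4.12 (cv2) and the standard library are available. Lean on these libraries where they do the work, as an engineer would, in place of code of your own. Each camera call takes 0.05 s, during which the arm holds its last target. There are 200 camera calls.

TASK

Your colleague across the bench is about to screw the exhaust fan into the open power-supply case from outside: pick out the one of the three fans that belongs to the round opening and screw holes in the case's rear panel, and hold it against the inside of the panel, outlet (strut) side to the panel, upright, flat and with its screw holes lined up with the panel's. Bring it up gently, then keep pushing it against the panel with a steady 10 N or so, and finish while still gripping and pushing it; do not let go. Leave the other two fans, the meter, the solder spool and the screwdriver where they are.

Things in the scene. Friction and masses are not known exactly. Their poses are not given: they have to be found in the camera images.
- fan50: axial fan, square black plastic frame 50 x 50 mm, 25 mm thick, screw holes on a 40 mm square; about 65 g, loose, stands on edge on the bench. Origin: centre of its underside. x = the fan's axis, pointing out of the outlet side (the side with four struts and a pale round sticker); z up. All four narrow sides of the frame are flat and can be gripped
- fan60: axial fan like fan50 but 60 x 60 mm, 25 mm thick, screw holes on a 50 mm square; about 85 g. Origin: centre of its underside (30 mm below its centre); x out of the outlet side, y across its width, z up
- fan70: axial fan like fan50 but 70 x 70 mm, 25 mm thick, screw holes on a 60 mm square; about 110 g. Origin: centre of its underside; x out of the outlet side, z up
- fan50_face (a point): centre of the outlet face of fan50, 12.5 mm from its mid-plane, 25 mm above its underside
- fan60_face (a point): centre of the outlet face of fan60, 12.5 mm from its mid-plane, 30 mm above its underside
- fan70_face (a point): centre of the outlet face of fan70, 12.5 mm from its mid-plane, 35 mm above its underside
- case: open grey steel case base, fixed, 200 (x) x 260 mm (y); cover and front panel off. Origin: underside centre, at bench height. Floor 10 mm up, low edges up to 22 mm, rear panel on the +x edge. Transformer 84 mm wide, top 55 mm up, at x 20, y 75; green board with parts up to 48 mm up at x -96 to -10. Floor between board and panel, y -128 to 30, is clear
- rear_panel: upright painted sheet-steel rear panel of the case, rigid, 3 mm thick, 260 mm wide, top edge 88 mm above the bench. Origin: on its inner face, at mid-width, at bench height; x = straight out through the panel (away from the inside of the case), y along the panel, z up
- opening (a point): centre of the panel's round fan opening (57 mm across, four screw holes round it on a 50 mm square), on the panel's inner face, 52 mm above the bench and 42 mm above the case floor; same axes as rear_panel: x out through the panel, z up
- meter: black hand-held multimeter lying on its back, 150 x 75 x 30 mm. Origin: underside centre
- spool: solder spool standing on end, 54 mm across, 40 mm high. Origin: underside centre
- screwdriver: screwdriver with black handle lying on the bench beyond the panel, 190 mm long. Origin: on the bench under its middle; x along the shaft towards the tip
Not all that is in view belongs to the job. What is shaped like the fan60 but orange is not meant.

How it is judged:
By the outcome, as a careful person would: the job done as asked, in the order asked, and still so for the second after the job is handed in, while the arm keeps its last pose, push and grip.
It also fails if it takes over 42 s, if anything falls off the work surface, if the arm or the gripper's body presses on something with over 40 N, if the wrist force passes 120 N, or if a joint passes its speed limit or range.

## Working session

There is one attempt and no reset: what is moved stays moved. The work goes in short steps, Python scripts to look and compute and a shell command to move; the robot and the scene stay as the last step left them, time stands still between calls to the robot, and variables do not carry over. Pictures are saved under pics/ and viewed, at most 10 in all, crops included, and the job is handed in when it is done.

```bash
mkdir -p pics; python3 - <<'E'
from bench import arm
import cv2, numpy as np
np.set_printoptions(precision=4,suppress=True)
o=arm.get_obs(); print(o)
for n in("side","top","wrist"):
    cv2.imwrite(f"pics/{n}0.png",arm.snapshot(n)); print(n,arm.camera_info(n))
E
```

```text
{'clock': 0.0, 'q': array([67.1963, 30.7773, -0.2555, 88.1687,  0.1502, 61.1507, -4.0787]), 'joint_velocities': array([ 0.0313,  0.0029,  0.034 ,  0.0415, -0.0868, -0.0975, -0.0828]), 'effort': array([  0.0003, -57.0979,   0.9907, -25.1605,  -0.0563,   0.0177,
         0.0002]), 'tcp_pos': array([ 211.644 , -614.2458,  403.8541]), 'orientation': array([-179.9039,    0.0076,   19.0173]), 'contact_force': array([1.1631, 0.914 , 0.6929]), 'torque': array([0.0023, 0.0002, 0.0274]), 'grasp_force': 0.0, 'grip_width': 1.0009552147501348}
side {'fov_y': 42.62908007332867, 'cx': 322.88113636255105, 'cy': 204.82868689939494, 'extrinsics': array([[  -0.8649,   -0.5019,   -0.0111,  483.5178],
       [  -0.2737,    0.4901,   -0.8276,  217.8611],
       [   0.4208,   -0.7127,   -0.5613, 1070.8063],
       [   0.    ,    0.    ,    0.    ,    1.    ]])}
top {'fov_y': 44.603956763490345, 'cx': 319.2546658574343, 'cy': 200.7137446355463, 'extrinsics': array([[  -0.0076,   -1.    ,   -0.004 ,  -33.8724],
       [  -0.9976,    0.0078,   -0.0691,  581.2839],
       [   0.0692,    0.0035,   -0.9976, 1114.052 ],
       [   0.    ,    0.    ,    0.    ,    1.    ]])}
wrist {'fov_y': 59.082397733974254, 'cx': 321.1505768387866, 'cy': 201.21144209898767, 'hand_eye': array([[-0.0015, -0.9634, -0.2682, 69.4743],
       [ 1.    , -0.0014, -0.0007, -0.1446],
       [ 0.0003, -0.2682,  0.9634, 20.4115],
       [ 0.    ,  0.    ,  0.    ,  1.    ]])}
```

View pics/top0.png

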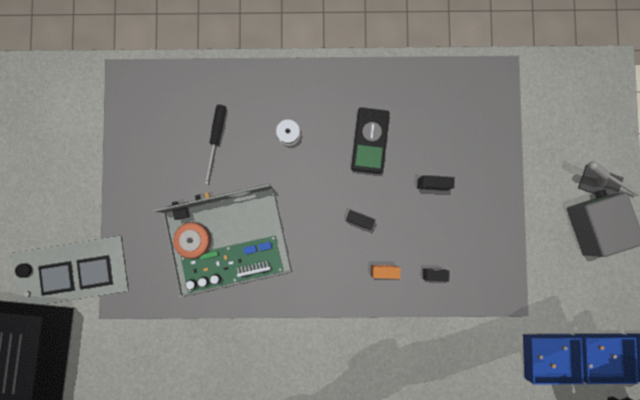

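View pics/side0.png

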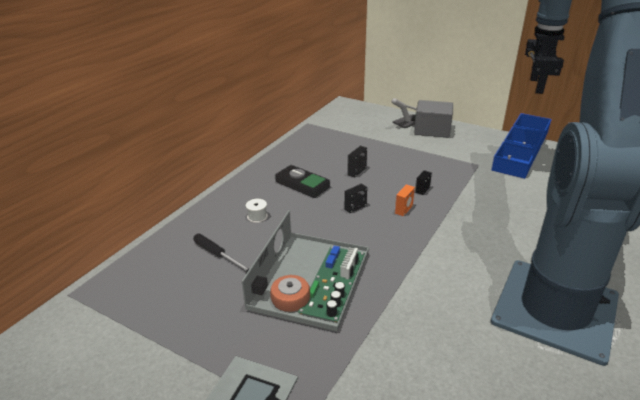

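Top view: black fans are at (436,183), (361,220) and (435,275), the orange decoy at (386,272), and the panel runs from (163,210) to (272,188). I'll measure the fans' sizes and look at the side faces.

```bash
cat > h.py <<'E'
import cv2, numpy as np
from bench import arm
from scipy.spatial.transform import Rotation as Ro
np.set_printoptions(precision=2,suppress=True)
def cam(n,obs=None):
    c=arm.camera_info(n); f=200/np.tan(np.radians(c["fov_y"]/2))
    K=np.array([[f,0,c["cx"]],[0,f,c["cy"]],[0,0,1]])
    if "extrinsics" in c: T=np.linalg.inv(c["extrinsics"])
    else:
        B=np.eye(4);B[:3,:3]=Ro.from_euler("xyz",obs["orientation"],degrees=True).as_matrix();B[:3,3]=obs["tcp_pos"]
        T=B@c["hand_eye"]
    return K,T
def ray(C,p):
    K,T=C; d=T[:3,:3]@np.linalg.inv(K)@[p[0],p[1],1]; return T[:3,3],d/np.linalg.norm(d)
def onz(C,p,z):
    o,d=ray(C,p); return o+d*(z-o[2])/d[2]
def proj(C,P):
    K,T=C; q=K@(np.linalg.inv(T)@np.r_[P,1])[:3]; return q[:2]/q[2]
E
python3 - <<'E'
from h import *
C=cam("top"); im=cv2.imread("pics/top0.png")
for nm,m in(("black",(im.max(2)<60)),("orange",(im[...,2]>150)&(im[...,0]<90))):
    cs,_=cv2.findContours(m.astype(np.uint8),cv2.RETR_EXTERNAL,cv2.CHAIN_APPROX_NONE)
    for c in cs:
        (x,y),s,a=cv2.minAreaRect(c)
        if not(340<x<470 and 160<y<300 and cv2.contourArea(c)>80):continue
        b=cv2.boxPoints(((x,y),s,a)); 
        print(nm,(round(x),round(y)),np.array(s),end=" ")
        for h in(50,60,70):
            P=np.array([onz(C,p,h)[:2] for p in b]); L=np.linalg.norm(np.diff(P,axis=0),axis=1)[:2]
            e=P[1]-P[0] if L[0]>L[1] else P[2]-P[1]
            print(h,"L",L,"c",P.mean(0),"dir",round(np.degrees(np.arctan2(e[1],e[0])),1),end=" | ")
        print()
s=cv2.imread("pics/side0.png")
a=cv2.resize(s[135:225,330:450],None,fx=5,fy=5,interpolation=cv2.INTER_CUBIC)
cv2.imwrite("pics/s1.png",a)
E
```

```text
black (436, 274) [11. 25.] 50 L [55.96 24.43] c [ 411.32 -297.44] dir -90.4 | 60 L [55.45 24.21] c [ 412.14 -295.12] dir -90.4 | 70 L [54.94 23.99] c [ 412.97 -292.8 ] dir -90.4 | 
black (360, 220) [26.18 10.96] 50 L [24.79 59.01] c [ 534.47 -129.82] dir -112.3 | 60 L [24.57 58.48] c [ 534.18 -129.02] dir -112.3 | 70 L [24.34 57.94] c [ 533.89 -128.23] dir -112.3 | 
black (435, 183) [35.35 13.33] 50 L [30.42 80.09] c [ 617.14 -302.31] dir -93.9 | 60 L [30.14 79.37] c [ 616.1  -299.95] dir -93.9 | 70 L [29.87 78.64] c [ 615.06 -297.59] dir -93.9 | 
orange (386, 272) [13. 26.] 50 L [58.28 28.9 ] c [ 418.79 -186.8 ] dir -90.4 | 60 L [57.75 28.64] c [ 419.55 -185.49] dir -90.4 | 70 L [57.22 28.38] c [ 420.31 -184.17] dir -90.4 |
```

View pics/s1.png

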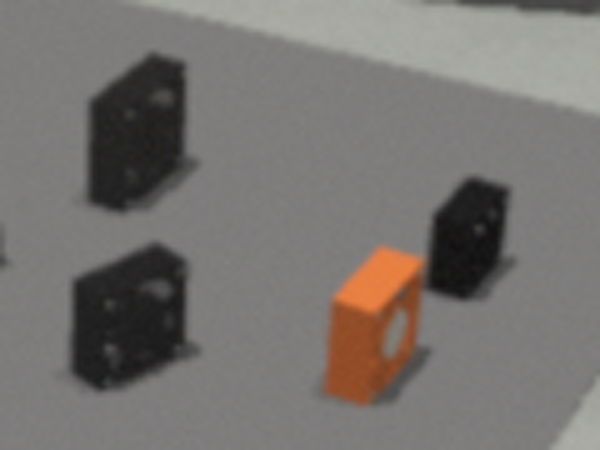

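Candidates: (435,183) is about 75 px-mm long, so fan70. (436,274) is the smallest, so fan50. (360,220) is about 58 mm, so fan60, and (386,272) is the orange decoy. I'll go to (360,220) and confirm it and its outlet side from near.

```bash
python3 -m handwheel '[[[0.233,-0.112,0.029],0,1],[[0.233,-0.112,0.029],0,1],[[0.233,-0.112,0.029],0,1],[[0.233,-0.112,0.029],0,1],[[0.233,-0.112,0.029],0,1]]' >/dev/null
python3 -m handwheel '[[[0.233,-0.112,0.029],0,1],[[0.233,-0.112,0.029],0,1],[[0.233,-0.112,0.029],0,1],[[0.233,-0.112,0.029],0,1],[[0.233,-0.112,0.029],0,1]]'
python3 -m handwheel '[[[0.233,-0.112,0.029],0,1],[[0.233,-0.112,0.029],0,1],[[0.233,-0.112,0.029],0,1],[[0.233,-0.112,0.029],0,1],[[0.233,-0.112,0.029],0,1]]' >/dev/null
python3 -m handwheel '[[[0.233,-0.112,0.029],0,1],[[0,0,0],0.0191,1],[[0,0,0],0.0191,1],[[0,0,0],0.0191,1],[[0,0,0],0.0191,1]]'>/dev/null
python3 -m handwheel '[[[0,0,0],0.0191,1],[[0,0,0],0.0191,1],[[0,0,0],0,1]]'
python3 - <<'E'
from h import *
o=arm.get_obs(); print(o["q"],o["tcp_pos"],o["orientation"],o["clock"])
cv2.imwrite("pics/w1.png",arm.snapshot("wrist")); np.save("w1.npy",np.array([*o["tcp_pos"],*o["orientation"]]))
E
```

```text
clock: 0.98
tcp_pos: [488.4, -340.3, 360.9]
orientation: [-180.0, 0.0, 19.0]
contact_force: [0.6, -0.3, 0.0]
grip_width: 0.998
grasp_force: 0.0
clock: 2.07
tcp_pos: [652.8, -178.0, 334.8]
orientation: [180.0, 0.0, -22.5]
contact_force: [0.3, -0.4, -0.0]
grip_width: 0.998
grasp_force: 0.0
[  9.04  37.52   3.63  87.05  -2.66  55.56 -99.04] [ 652.81 -177.96  334.78] [179.97   0.03 -22.47] 2.0667
```

View pics/w1.png

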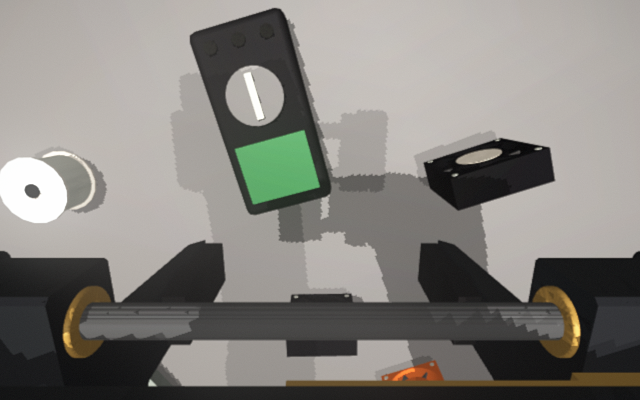

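The wrist view shows fan70, with its sticker, at (490,165). The wanted fan at (322,320) is mostly hidden behind the gripper, so I'll back off along tool -x to see its face.

```bash
python3 -m handwheel '[[[-0.22,0,0],0,1],[[-0.22,0,0],0,1],[[-0.2,0,0],0,1],[[0,0,0],0,1]]'
python3 - <<'E'
from h import *
o=arm.get_obs()
im=arm.snapshot("wrist");cv2.imwrite("pics/w2.png",im); np.save("w2.npy",np.array([*o["tcp_pos"],*o["orientation"]]))
cv2.imwrite("pics/w2c.png",cv2.resize(im[80:300,190:490],None,fx=2.5,fy=2.5,interpolation=cv2.INTER_CUBIC))
E
```

```text
clock: 2.45
tcp_pos: [559.1, -139.9, 334.0]
orientation: [180.0, 0.4, -21.9]
contact_force: [-0.0, 0.3, 0.6]
grip_width: 0.998
grasp_force: 0.0
```

View pics/w2c.png

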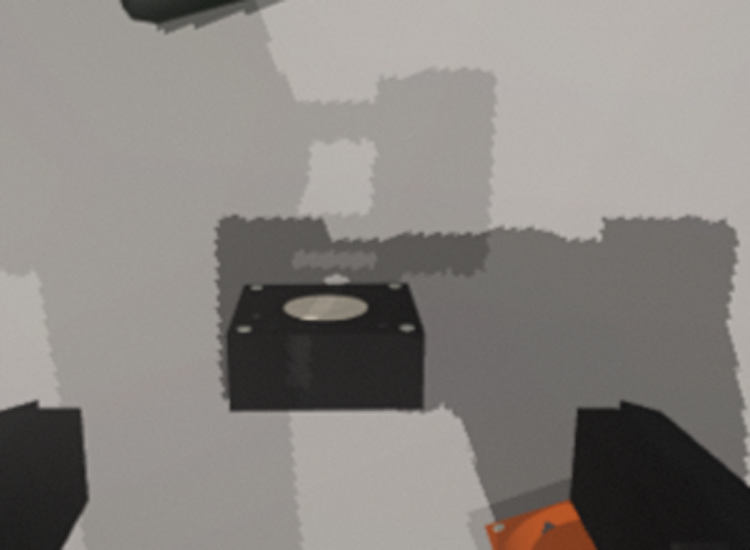

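The crop shows the pale sticker at (326,308) on the tool +x face, so the outlet faces yaw≈-22°. The top face spans (228,333)–(424,408) in the crop. Now the size check and the panel.

```bash
python3 - <<'E'
from h import *
w=np.load("w2.npy"); C=cam("wrist",dict(tcp_pos=w[:3],orientation=w[3:]))
p=np.array([[228,333],[424,331],[424,408],[231,410],[245,329],[407,328]])/2.5+[190,80]
for z in(50,60,70):
    P=np.array([onz(C,a,z) for a in p[:4]]); H=np.array([onz(C,a,z-5) for a in p[4:]])
    print(z,P[:,:2].tolist(),"W",np.linalg.norm(P[0]-P[1]),np.linalg.norm(P[3]-P[2]),"T",np.linalg.norm(P[0]-P[3]),"holes",np.linalg.norm(H[0]-H[1]),"c",P.mean(0),"yaw",[np.degrees(np.arctan2(*(P[i]-P[j])[[1,0]]))-90 for i,j in((0,1),(3,2))])
s=cv2.imread("pics/side0.png");t=cv2.imread("pics/top0.png")
a=cv2.resize(s[200:320,230:350],(560,560),interpolation=cv2.INTER_CUBIC)
cv2.imwrite("pics/s2.png",a)
b=cv2.resize(t[175:225,150:290],None,fx=5.5,fy=5.5,interpolation=cv2.INTER_CUBIC)
cv2.imwrite("pics/t2.png",b)
E
```

```text
50 [[556.2038804549508, -104.46721430167007], [533.7987813913371, -161.6100283240363], [509.44325488394315, -152.59697484498193], [532.0499968079162, -94.8608865077952]] W 61.37825069554424 62.004198865049034 T 25.99406911043091 holes 51.63389588888372 c [ 532.87 -128.38   50.  ] yaw [np.float64(-21.409625703655095), np.float64(-21.38297903226099)]
60 [[558.7578839067754, -106.7851441608823], [537.2044332395203, -161.7558818274426], [513.7746935377817, -153.08542681313668], [535.5221223450494, -97.54396599822843]] W 59.045179610799664 59.647334636018456 T 25.00599906397052 holes 49.707827278898776 c [ 536.31 -129.79   60.  ] yaw [np.float64(-21.409625703655138), np.float64(-21.38297903226099)]
70 [[561.3118873586001, -109.10307402009451], [540.6100850877035, -161.9017353308489], [518.1061321916201, -153.57387878129143], [538.9942478821825, -100.22704548866164]] W 56.7121085260551 57.29047040698789 T 24.017929017510234 holes 47.78175866891391 c [ 539.76 -131.2    70.  ] yaw [np.float64(-21.409625703655166), np.float64(-21.382979032260963)]
```

View pics/s2.png

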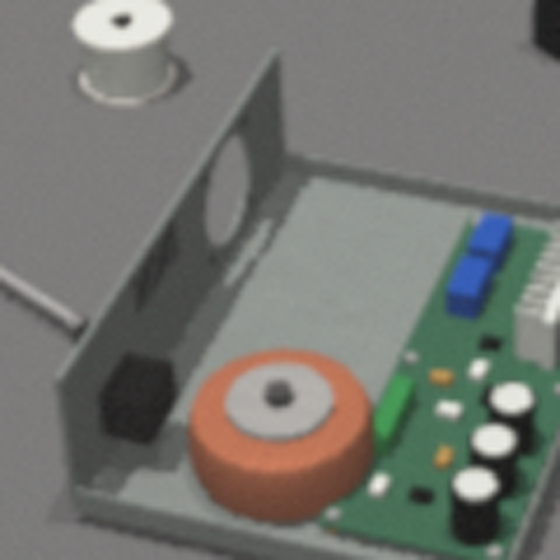

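View pics/t2.png

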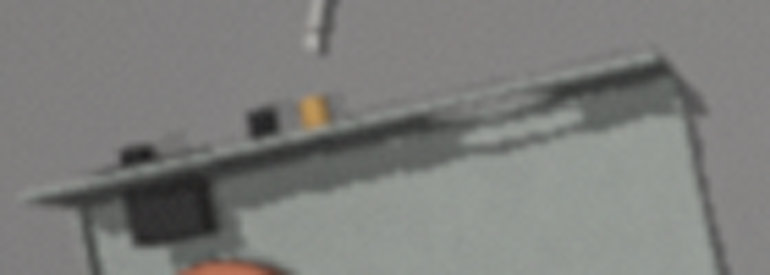

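Size confirmed: 59 × 25 mm with holes 49.7 mm apart at z=60, so it is fan60. Its centre is (536,-130) and yaw about -21.4. The opening is at about (228,190) in the side crop, and the panel's top edge runs (25,197)–(657,60) in the top crop.

```bash
python3 -m handwheel '[[[-0.083,-0.003,0],-0.001,1],[[-0.083,-0.003,0],0,1],[[0,0,0.2],0,1],[[0,0,0.2],0,1],[[0,0,0],0,1]]'
python3 - <<'E'
from h import *
T=cam("top");S=cam("side")
l=np.array([25,197])/5.5+[150,175]; r=np.array([657,60])/5.5+[150,175]
L=onz(T,l,88);R=onz(T,r,88); yaw=np.arctan2(L[1]-R[1],L[0]-R[0])-np.pi/2
print(L,R,np.linalg.norm(L-R),np.degrees(yaw))
e=np.array([228,190])/4.667+[230,200]
n=np.array([np.cos(yaw),np.sin(yaw),0]); o,d=ray(S,e)
print("at z52",onz(S,e,52),"on panel",o+d*(n@((L+R)/2-o))/(n@d), "mid",(L+R)/2)
print(arm.get_obs()["tcp_pos"],arm.get_obs()["orientation"])
E
```

```text
clock: 2.92
tcp_pos: [540.0, -131.4, 270.9]
orientation: [179.9, 0.4, -21.7]
contact_force: [-1.9, 0.7, -0.6]
grip_width: 1.002
grasp_force: 0.0
[556.98 321.62  88.  ] [609.68  70.3   88.  ] 256.78139689790345 11.841208556391027
at z52 [592.78 144.12  52.  ] on panel [594.75 141.5   49.45] mid [583.33 195.96  88.  ]
[ 539.96 -131.4   270.87] [179.92   0.39 -21.71]
```

```bash
python3 -m handwheel '[[[-0.02,0,0.15],0,1],[[0,0,0.15],0,1],[[0,0,0.1],0,1],[[0,0,0],0,1],[[0,0,0],0,1]]'
python3 -m handwheel '[[[0,0,0.1],0,1],[[0,0,0.08],0,1],[[0,0,0],0,1],[[0,0,0],0,1]]'
```

```text
clock: 3.33
tcp_pos: [539.2, -130.9, 215.6]
orientation: [180.0, -0.0, -21.8]
contact_force: [-0.3, 0.1, 0.4]
grip_width: 1.005
grasp_force: 0.0
clock: 3.67
tcp_pos: [538.7, -130.7, 188.4]
orientation: [180.0, 0.0, -21.9]
contact_force: [-0.5, 0.6, 0.4]
grip_width: 1.003
grasp_force: 0.0
```

```bash
python3 -m handwheel '[[[-0.016,0,0.045],0,1],[[0,0,0],0,1],[[0,0,0],0,0.6],[[0,0,0],0,0.4],[[0,0,0],0,0.4]]'
python3 -m handwheel '[[[0,0,0],0,0.4],[[0,0,0],0,0.4],[[0,0,0],0,0.4],[[0,0,0],0,0.4],[[0,0,0],0,0.4]]'
python3 -m handwheel '[[[0,0,0],0,0.4],[[0,0,0],0,0.4],[[0,0,0],0,0.4],[[0,0,0],0,0.4]]'
```

```text
clock: 4.08
tcp_pos: [536.4, -129.7, 181.6]
orientation: [-180.0, -0.0, -21.9]
contact_force: [0.6, 0.4, 0.1]
grip_width: 0.799
grasp_force: 0.0
clock: 4.5
tcp_pos: [536.4, -129.7, 181.5]
orientation: [-180.0, -0.0, -21.9]
contact_force: [-0.1, -0.2, 2.7]
grip_width: 0.678
grasp_force: 30.0
clock: 4.83
tcp_pos: [536.4, -129.8, 181.5]
orientation: [-180.0, -0.0, -21.9]
contact_force: [-0.7, 0.3, 4.7]
grip_width: 0.677
grasp_force: 30.0
```

Gripped at 59.6 mm. Lift, carry over to 50 mm behind the opening, and turn to the panel's yaw.

```bash
python3 -m handwheel '[[[0,0,-0.05],0,0.4],[[0,0,-0.15],0,0.4],[[0,0,-0.2],0,0.4],[[0,0,-0.2],0,0.4],[[0,0,-0.15],0,0.4]]'
python3 -m handwheel '[[[-0.043,-0.117,0],0,0.4],[[-0.086,-0.235,0],0,0.4],[[-0.086,-0.235,0],0,0.4],[[-0.086,-0.235,0],0,0.4],[[-0.086,-0.235,0],0,0.4]]'
python3 -m handwheel '[[[-0.086,-0.235,0],0,0.4],[[-0.086,-0.235,0],0,0.4],[[-0.043,-0.118,0],0,0.4],[[0,0,0],-0.0187,0.4],[[0,0,0],-0.0187,0.4]]'
python3 -m handwheel '[[[0,0,0],-0.0187,0.4],[[0,0,0],-0.0187,0.4],[[0,0,0],-0.0187,0.4],[[0,0,0],0,0.4],[[0,0,0],0,0.4]]'
python3 - <<'E'
from h import *
o=arm.get_obs(); np.save("w3.npy",np.array([*o["tcp_pos"],*o["orientation"]])); print(o["tcp_pos"],o["orientation"],o["contact_force"],o["torque"])
im=arm.snapshot("wrist");cv2.imwrite("pics/w3.png",im)
E
```

```text
clock: 5.25
tcp_pos: [536.3, -129.7, 296.1]
orientation: [-180.0, -0.1, -21.9]
contact_force: [0.6, -0.1, -1.0]
grip_width: 0.681
grasp_force: 30.0
clock: 5.67
tcp_pos: [541.0, 40.6, 294.1]
orientation: [180.0, 0.0, -21.9]
contact_force: [0.6, -0.1, -0.5]
grip_width: 0.678
grasp_force: 30.0
clock: 6.08
tcp_pos: [543.8, 135.3, 293.8]
orientation: [-180.0, 0.0, -7.9]
contact_force: [1.0, -0.9, -0.6]
grip_width: 0.677
grasp_force: 30.0
clock: 6.5
tcp_pos: [544.3, 132.7, 293.8]
orientation: [-180.0, 0.0, 11.6]
contact_force: [-0.5, 0.5, -0.7]
grip_width: 0.678
grasp_force: 30.0
[544.26 132.69 293.84] [-179.99    0.03   11.56] [-0.47  0.52 -0.7 ] [ 0.02  0.05 -0.02]
```

View pics/w3.png

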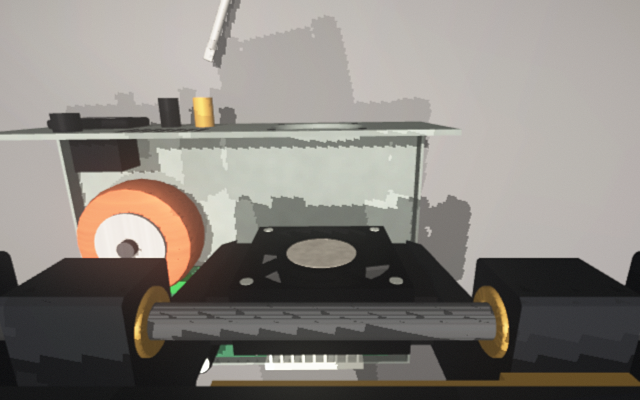

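The wrist view shows the fan in hand (holes at (245,281) and (396,281), sticker at (321,253)), the panel edge at row ~130, and the opening's grazing view at columns ~268–368. Next is an enlarged view of the panel edge.

```bash
python3 - <<'E'
from h import *
im=cv2.imread("pics/w3.png")
cv2.imwrite("pics/w3c.png",cv2.resize(im[110:145,230:470],(800,350),interpolation=cv2.INTER_CUBIC))
E
```

```text
(no output)
```

View pics/w3c.png

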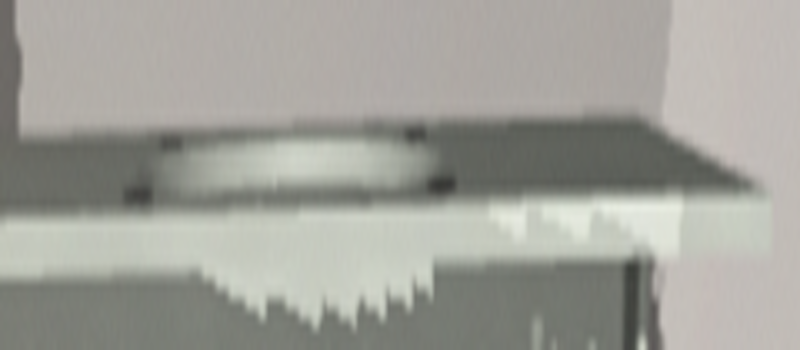

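```bash
cat > m.py <<'E'
from h import *
w=np.load("w3.npy"); C=cam("wrist",dict(tcp_pos=w[:3],orientation=w[3:]))
g=lambda p:np.array(p)/[3.333,10]+[230,110]
h=[onz(C,g(p),z) for p,z in(((138,193),77),((441,184),77),((172,143),27),((415,132),27))]
print("holes",np.array(h),"spacing",np.linalg.norm(h[0]-h[1]),np.linalg.norm(h[2]-h[3]),"c",np.mean(h,0))
yw=lambda a,b:np.degrees(np.arctan2(a[1]-b[1],a[0]-b[0]))-90
e=[onz(C,g(p),88) for p in((0,280),(625,258))]; f=[onz(C,g(p),88) for p in((0,215),(740,193))]
print("edge in",np.array(e),yw(*e),"out",np.array(f),yw(*f),"holes yaw",yw(h[0],h[1]),yw(h[2],h[3]))
y=np.radians(11.6); R=Ro.from_euler("xyz",w[3:],degrees=True).as_matrix()
for p in((245,281),(396,281),(268,230),(374,230)):
    o,d=ray(C,p); o=R.T@(o-w[:3]); d=R.T@d; print("fan hole tool",o+d*(12.5-o[0])/d[0])
n=np.array([np.cos(y),np.sin(y)]);t=np.array([-n[1],n[0]])
print("tcp n,t",n@w[:2],t@w[:2],"holes",[ (n@a[:2],t@a[:2]) for a in h],"edge n",[n@a[:2] for a in e],[n@a[:2] for a in f])
E
python3 m.py
```

```text
holes [[593.13 170.78  77.  ]
 [603.49 122.19  77.  ]
 [592.96 170.6   27.  ]
 [603.59 121.94  27.  ]] spacing 49.68631106781817 49.80523548598002 c [598.29 146.38  52.  ]
edge in [[585.53 189.8   88.  ]
 [606.01  94.65  88.  ]] 12.142304132494914 out [[588.84 190.24  88.  ]
 [612.74  78.1   88.  ]] 12.035883232978634 holes yaw 12.034476078874832 12.322628875352805
fan hole tool [ 12.5  -25.62 126.25]
fan hole tool [ 12.5   24.52 126.13]
fan hole tool [ 12.5  -25.09 175.12]
fan hole tool [ 12.5   24.24 174.93]
tcp n,t 559.8271397120147 20.539999553010265 holes [(np.float64(615.3541914283131), np.float64(48.02817024572062)), (np.float64(615.730961007178), np.float64(-1.656712286216922)), (np.float64(615.1529820769789), np.float64(47.882540105029406)), (np.float64(615.7811216616448), np.float64(-1.9187342007160115))] edge n [np.float64(611.7398853327886), np.float64(612.661084171548)] [np.float64(615.0620883877314), np.float64(615.9343166265611)]
```

The panel holes measure 49.7 mm apart, yaw is 12.1°, and the panel faces are 3.3 mm apart, all consistent. The fan needs tool y -1.6 mm, yaw +0.5°, then down 90 mm, then about 40 mm forward.

```bash
python3 -m handwheel '[[[0,-0.0105,0.1],-0.0014,0.4],[[0,0,0.2],0,0.4],[[0,0,0.2],0,0.4],[[0,0,0.08],0,0.4],[[0,0,0],0,0.4]]'
python3 -m handwheel '[[[0.05,0,0.02],0,0.4],[[0.05,0,0],0,0.4],[[0.04,0,0],0,0.4],[[0,0,0],0,0.4],[[0,0,0],0,0.4]]'
```

```text
clock: 6.97
tcp_pos: [542.6, 134.2, 204.2]
orientation: [180.0, 0.3, 12.2]
contact_force: [-0.2, 0.2, -2.1]
grip_width: 0.683
grasp_force: 30.0
clock: 7.38
tcp_pos: [565.6, 139.1, 204.8]
orientation: [-180.0, -0.1, 12.3]
contact_force: [0.6, 0.5, -0.7]
grip_width: 0.681
grasp_force: 30.0
```

```bash
python3 -m handwheel '[[[0.04,0,0.008],0.0004,0.4],[[0.03,0,0],0,0.4],[[0.017,0,0],0,0.4],[[0,0,0],0,0.4],[[0,0,0],0,0.4]]'
python3 - <<'E'
from h import *
o=arm.get_obs(); np.save("w4.npy",np.array([*o["tcp_pos"],*o["orientation"]])); print(o["tcp_pos"],o["orientation"],o["contact_force"])
im=arm.snapshot("wrist");cv2.imwrite("pics/w4.png",im)
cv2.imwrite("pics/w4c.png",cv2.resize(im[180:300,220:420],(800,480),interpolation=cv2.INTER_CUBIC))
E
```

```text
clock: 7.8
tcp_pos: [577.4, 141.7, 202.6]
orientation: [-180.0, 0.0, 12.1]
contact_force: [-1.1, 0.4, -0.8]
grip_width: 0.68
grasp_force: 30.0
[577.44 141.71 202.58] [-180.      0.01   12.13] [-1.08  0.41 -0.76]
```

View pics/w4c.png

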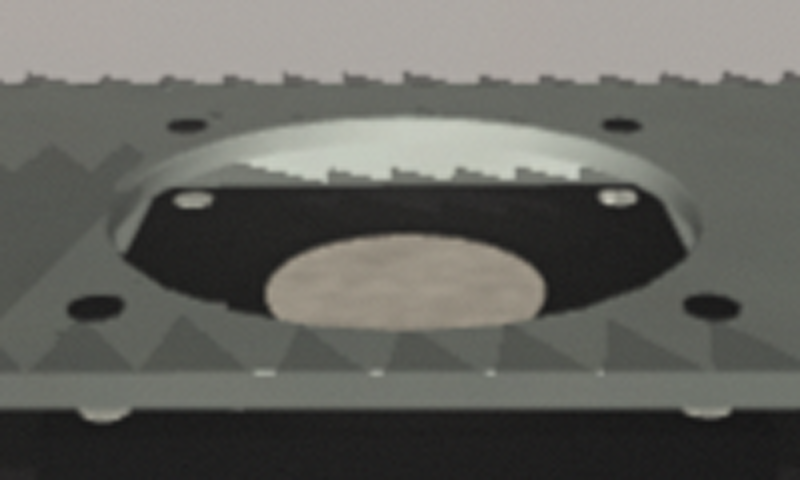

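The crop shows the panel holes at (187,125), (621,125), (96,307) and (712,307), mean column 404. The fan's lower holes are at (193,199) and (617,196), mean 405, so sideways is good. Now the height.

```bash
python3 - <<'E'
from h import *
w=np.load("w4.npy"); C=cam("wrist",dict(tcp_pos=w[:3],orientation=w[3:]))
g=lambda p:np.array(p)/4+[220,180]
y=np.radians(12.1);n=np.array([np.cos(y),np.sin(y),0]);t=np.array([-n[1],n[0],0])
def onn(p,N):
    o,d=ray(C,g(p)); q=o+d*(N-n@o)/(n@d); return np.array([n@q,t@q,q[2]])
N=n@w[:3]; print("tcp n t",N,t@w[:3])
for p in((193,199),(617,196)): print("fan low hole",onn(p,N+12.5))
for p,z in(((187,125),27),((621,125),27),((96,307),77),((712,307),77)):
    q=onz(C,g(p),z); print("panel",n@q,t@q,z)
for p in((400,373),(400,408)): q=onz(C,g(p),88); print("top edge n",n@q)
E
```

```text
tcp n t 594.3122092560221 17.524429454925105
fan low hole [606.81  42.53  27.25]
fan low hole [606.81  -7.01  26.33]
panel 615.7606364080369 42.88898282287771 27
panel 615.7220635167839 -7.024234754942368 27
panel 615.8329825452043 42.80110109077835 77
panel 615.7974333785176 -7.016506533124375 77
top edge n 615.5707207382753
top edge n 612.7217035658759
```

```bash
python3 -m handwheel '[[[0.01,0,-0.004],0,0.4],[[0.008,0,0],0,0.4],[[0.005,0,0],0,0.4],[[0.003,0,0],0,0.4],[[0,0,0],0,0.4]]'
python3 -m handwheel '[[[0.003,0,0],0,0.4],[[0.003,0,0],0,0.4],[[0.003,0,0],0,0.4],[[0,0,0],0,0.4]]'
```

```text
clock: 8.27
tcp_pos: [581.3, 142.5, 203.3]
orientation: [-180.0, -0.0, 12.1]
contact_force: [-0.2, -0.3, -1.3]
grip_width: 0.681
grasp_force: 30.0
clock: 8.6
tcp_pos: [582.6, 142.8, 203.3]
orientation: [180.0, -0.0, 12.1]
contact_force: [-0.2, -0.4, -1.5]
grip_width: 0.677
grasp_force: 30.0
```

```bash
python3 -m handwheel '[[[0.002,0,0],0,0.4],[[0.002,0,0],0,0.4],[[0,0,0],0,0.4],[[0,0,0],0,0.4]]'
python3 -m handwheel '[[[0.002,0,0],0,0.4],[[0.002,0,0],0,0.4],[[0,0,0],0,0.4],[[0,0,0],0,0.4]]'
```

```text
clock: 8.93
tcp_pos: [583.1, 142.9, 203.2]
orientation: [180.0, 0.0, 12.1]
contact_force: [0.2, -0.6, -0.6]
grip_width: 0.678
grasp_force: 30.0
clock: 9.27
tcp_pos: [583.5, 143.0, 203.2]
orientation: [180.0, 0.0, 12.1]
contact_force: [-2.0, -0.2, -0.8]
grip_width: 0.677
grasp_force: 30.0
```

Contact is just starting, so continue in small steps.

```bash
python3 -m handwheel '[[[0.002,0,0],0,0.4],[[0,0,0],0,0.4],[[0,0,0],0,0.4]]'
python3 -m handwheel '[[[0.002,0,0],0,0.4],[[0,0,0],0,0.4],[[0,0,0],0,0.4]]'
```

```text
clock: 9.52
tcp_pos: [583.6, 143.1, 203.1]
orientation: [180.0, 0.1, 12.1]
contact_force: [-3.4, -0.5, 1.6]
grip_width: 0.678
grasp_force: 30.0
clock: 9.77
tcp_pos: [583.7, 143.1, 203.1]
orientation: [180.0, 0.1, 12.1]
contact_force: [-4.8, -1.1, 2.2]
grip_width: 0.681
grasp_force: 30.0
```

```bash
python3 -m handwheel '[[[0.002,0,0],0,0.4],[[0,0,0],0,0.4],[[0.002,0,0],0,0.4],[[0,0,0],0,0.4],[[0,0,0],0,0.4]]'
python3 -m handwheel '[[[0.002,0,0],0,0.4],[[0,0,0],0,0.4],[[0,0,0],0,0.4],[[0,0,0],0,0.4]]'
```

```text
clock: 10.18
tcp_pos: [583.9, 143.1, 203.0]
orientation: [180.0, 0.2, 12.1]
contact_force: [-7.5, -1.3, 3.5]
grip_width: 0.677
grasp_force: 30.0
clock: 10.52
tcp_pos: [584.0, 143.1, 202.9]
orientation: [180.0, 0.2, 12.1]
contact_force: [-7.7, -0.9, 4.5]
grip_width: 0.677
grasp_force: 30.0
```

```bash
python3 -m handwheel '[[[0.002,0,-0.002],0,0.4],[[0,0,0],0,0.4],[[0.002,0,0],0,0.4],[[0,0,0],0,0.4],[[0,0,0],0,0.4]]'
python3 -m handwheel '[[[0,0,0],0,0.4],[[0,0,0],0,0.4],[[0,0,0],0,0.4],[[0,0,0],0,0.4]]'
python3 - <<'E'
from h import *
o=arm.get_obs(); print(o["contact_force"],o["torque"],o["orientation"]); cv2.imwrite("pics/w5.png",arm.snapshot("wrist"))
im=cv2.imread("pics/w5.png"); g=im[180:300,220:420].max(2)
# dark blobs = panel screw holes (and fan seen through them)
m=(g<60).astype(np.uint8); k,_,st,c=cv2.connectedComponentsWithStats(m)
for i in range(1,k):
    if st[i,4]>8: print("dark",c[i],st[i,4])
m=(g>120).astype(np.uint8); k,_,st,c=cv2.connectedComponentsWithStats(m)
for i in range(1,k):
    if st[i,4]>5: print("pale",c[i],st[i])
E
```

```text
clock: 10.93
tcp_pos: [584.2, 143.1, 202.9]
orientation: [180.0, 0.3, 12.1]
contact_force: [-7.9, -0.8, 4.1]
grip_width: 0.676
grasp_force: 30.0
clock: 11.27
tcp_pos: [584.2, 143.1, 202.9]
orientation: [180.0, 0.3, 12.1]
contact_force: [-8.2, -2.3, 4.4]
grip_width: 0.676
grasp_force: 30.0
[-8.19 -2.28  4.45] [-0.32  1.41 -0.2 ] [179.98   0.27  12.12]
dark [46.83 43.04] 24
dark [154.  43.] 25
dark [100.49  73.72] 3855
dark [24.52 93.93] 84
dark [176.08  93.67] 88
pale [100.29  14.59] [   0    0  200   32 6024]
pale [103.77  47.24] [ 43  41 122  19 785]
pale [100.97  73.22] [  67   59   69   29 1586]
```

```bash
python3 -m handwheel '[[[0.003,0,-0.003],0,0.4],[[0,0,0],0,0.4],[[0,0,0],0,0.4],[[0,0,0],0,0.4]]'
python3 -m handwheel '[[[0.002,0,-0.002],0,0.4],[[0,0,0],0,0.4],[[0,0,0],0,0.4],[[0,0,0],0,0.4]]'
```

```text
clock: 11.65
tcp_pos: [584.3, 143.2, 202.9]
orientation: [180.0, 0.3, 12.1]
contact_force: [-8.0, -0.8, 1.4]
grip_width: 0.677
grasp_force: 30.0
clock: 11.98
tcp_pos: [584.4, 143.2, 203.0]
orientation: [180.0, 0.4, 12.1]
contact_force: [-8.4, -0.9, 0.1]
grip_width: 0.679
grasp_force: 30.0
```

```bash
python3 -m handwheel '[[[0.003,0,0],0,0.4],[[0,0,0],0,0.4],[[0,0,0],0,0.4],[[0,0,0],0,0.4]]'
python3 -m handwheel '[[[0.002,0,0],0,0.4],[[0,0,0],0,0.4],[[0,0,0],0,0.4],[[0,0,0],0,0.4],[[0,0,0],0,0.4]]'
```

```text
clock: 12.32
tcp_pos: [584.5, 143.2, 202.9]
orientation: [180.0, 0.4, 12.1]
contact_force: [-9.5, -2.5, 1.3]
grip_width: 0.682
grasp_force: 30.0
clock: 12.73
tcp_pos: [584.6, 143.3, 203.0]
orientation: [180.0, 0.5, 12.1]
contact_force: [-12.0, -2.2, 2.7]
grip_width: 0.678
grasp_force: 30.0
```

```bash
for i in 1 2 3; do python3 -m handwheel '[[[0,0,0],0,0.4],[[0,0,0],0,0.4],[[0,0,0],0,0.4],[[0,0,0],0,0.4]]' | grep -E 'tcp|force|orient'; done
python3 - <<'E'
from h import *
im=arm.snapshot("wrist");cv2.imwrite("pics/w6.png",im); a=im[180:300,220:420]; g=a.max(2)
for nm,m in(("dark",g<60),("pale",g>120)):
    k,_,st,c=cv2.connectedComponentsWithStats(m.astype(np.uint8))
    for i in range(1,k):
        if st[i,4]>5: print(nm,c[i],st[i])
o=arm.get_obs(); w=np.r_[o["tcp_pos"],o["orientation"]]; C=cam("wrist",o); print(w)
y=np.radians(12.1); n=np.array([np.cos(y),np.sin(y),0])
R=Ro.from_euler("xyz",o["orientation"],degrees=True).as_matrix()
for sx in(25,-25):
  for z in(126.2,176.2): # expected image of fan holes (inner face) and panel holes (outer face)
    P=w[:3]+R@np.array([12.5,sx-0.5,z]); print("fan hole px",proj(C,P)-[220,180],P)
E
```

```text
tcp_pos: [584.6, 143.3, 203.0]
orientation: [180.0, 0.5, 12.1]
contact_force: [-9.9, -1.7, 1.8]
grasp_force: 30.0
tcp_pos: [584.6, 143.2, 202.9]
orientation: [180.0, 0.5, 12.1]
contact_force: [-10.0, -1.8, 2.7]
grasp_force: 30.0
tcp_pos: [584.6, 143.3, 203.0]
orientation: [180.0, 0.5, 12.1]
contact_force: [-10.6, -2.4, 2.1]
grasp_force: 30.0
dark [47. 43.] [43 42  9  3 25]
dark [154.    42.92] [150  42   9   3  25]
dark [100.48  73.61] [  29   48  144   53 3906]
dark [24.5  94.06] [18 91 14  7 84]
dark [176.13  93.73] [169  90  15   8  89]
pale [100.25  14.43] [   0    0  200   32 5962]
pale [105.24  46.78] [ 43  40 122  20 752]
pale [100.92  73.22] [  67   59   69   29 1586]
[584.6  143.25 202.97 179.97   0.45  12.12]
fan hole px [175.89 100.91] [601.   121.65  76.69]
fan hole px [154.16  49.07] [600.62 121.54  26.69]
fan hole px [ 25.33 101.09] [590.5  170.54  76.66]
fan hole px [47.45 49.21] [590.12 170.43  26.66]
```

The push is steady at about 10.3 N, the tool is level to 0.5°, and the hole columns agree to within 0.2 mm.

```bash
python3 -c "
from bench import arm
print(arm.job_done())"
```

```text
the job is handed in; nothing more can be done
None
```

I handed the job in at about 13 s with fan60 gripped and pushed against the inside of the rear panel at a steady 10 N or so, outlet side to the panel and upright, with its holes measured to within about 0.5 mm of the panel's; the tool read 0.5° of pitch, and I do not have a verdict back.

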